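# Try the code on a push-button lock

## Task

Try the new code on the push-button lock mounted on the wooden door block: with the fingertips press the fourth, then the first, then the third button fully in, one at a time, counting from the end of the row away from the lever, and press no other button. Only then push the free end of the lever away from the buttons, as far as it goes, so that the latch bolt is drawn in, and hold it there: the program finishes while the fingers still hold the lever over. Nothing is to be gripped or lifted; leave everything else on the bench where it is.

Things in the scene. Friction and masses are not known exactly. Their poses are not given: they have to be found in the camera images.
- door_block: Wooden piece of door, 270 (x) x 190 (y) x 44 mm, flat on the bench and screwed down by brackets at its x ends; elsewhere and turned each time. Origin: centre of its underside; x points to the lock's top end, away from the lever; z up. The dark metal lock housing on it, 215 x 80 mm, centre x=12.5 y=25 mm, has its face 76 mm above the bench and five equal round buttons in a row along x at y=25 mm.
- button1_top (a point): Centre of the top face of the first button, counted from the top end of the lock (the end away from the lever). Button 15 mm across, stands 8 mm proud of the housing face (84 mm above the bench) when not pressed; at x=98, y=25 mm of the door_block frame. The point moves down with the button.
- button2_top (a point): Centre of the top face of the second button, counted from the top end of the lock (the end away from the lever). Button 15 mm across, stands 8 mm proud of the housing face (84 mm above the bench) when not pressed; at x=71, y=25 mm of the door_block frame. The point moves down with the button.
- button3_top (a point): Centre of the top face of the third button, counted from the top end of the lock (the end away from the lever). Button 15 mm across, stands 8 mm proud of the housing face (84 mm above the bench) when not pressed; at x=44, y=25 mm of the door_block frame. The point moves down with the button.
- button4_top (a point): Centre of the top face of the fourth button, counted from the top end of the lock (the end away from the lever). Button 15 mm across, stands 8 mm proud of the housing face (84 mm above the bench) when not pressed; at x=17, y=25 mm of the door_block frame. The point moves down with the button.
- button5_top (a point): Centre of the top face of the fifth button, counted from the top end of the lock (the end away from the lever). Button 15 mm across, stands 8 mm proud of the housing face (84 mm above the bench) when not pressed; at x=-10, y=25 mm of the door_block frame. The point moves down with the button.
- button1 (a joint): How far the first button is pressed in, m: 0 = never pressed, 0.006 = fully in against its stop. It moves straight down; about 4.3 N takes it fully in (1.3 N starts it moving); let go, it springs back but, once entered, stays about 2.5 mm sunk (all five work like this).
- button2 (a joint): How far the second button is pressed in, m: 0 = never pressed, 0.006 = fully in against its stop. Works like the first.
- button3 (a joint): How far the third button is pressed in, m: 0 = never pressed, 0.006 = fully in against its stop. Works like the first.
- button4 (a joint): How far the fourth button is pressed in, m: 0 = never pressed, 0.006 = fully in against its stop. Works like the first.
- button5 (a joint): How far the fifth button is pressed in, m: 0 = never pressed, 0.006 = fully in against its stop. Works like the first.
- lever_axis (a point): Point on the lever's upright turning axis, 96 mm above the bench, at half the height of the handle bar.
- lever_end (a point): Point on the middle of the lever handle at its free end, 109 mm out from lever_axis; turns with the lever. The handle is a straight flat steel bar from the axis to here, 18 mm wide, 12 mm high (90 to 102 mm above the bench). Under its outer part is free space down to the wood at 44 mm (the housing ends 40 mm from its centre line).
- lever (a joint): Lever angle, rad: 0 = at rest (handle square to the lock, along -y of door_block), 0.80 = against its stop. It grows as the handle's free end is pushed towards -x of door_block, away from the buttons (clockwise from above). Sprung: it returns to 0 when let go; torque 0.2 N m at rest, 0.6 N m at the stop.
- latch_bolt (a joint): How far the latch bolt (brass, 15 x 12 mm, sticking 12.5 mm out of the +y side of the door block) is drawn in, m: 0 = fully out; the lever draws it, 15.5 mm per rad, to 0.0124 = fully in with the lever at its stop.
- cylinder: Brass lock cylinder, 33 mm across at its head and 31 mm high, standing upright and loose on the wood of the door block, on the handle's side (-y) near the top end. Origin: centre of its underside. To be left alone.
- padlock: Closed brass padlock lying flat on the bench, body 46 x 52 x 22 mm, steel shackle to +x. Origin: centre of the body's underside. To be left alone.
- oil_can: Small upright can, 48 mm across, 110 mm high. Origin: centre of its underside. To be left alone.
- screwdriver: Screwdriver lying along its x axis, 190 mm long, handle to -x. To be left alone.
- key: Flat brass key lying on the bench, 58 mm long, 4 mm thick, bow 26 mm across. Origin: centre of the bow's underside. To be left alone.
- mug: Blue mug, 80 mm across, 90 mm high. Origin: centre of its underside. To be left alone.

How it is judged:
By the outcome, as a careful person would: the job done as asked, in the order asked, and still so for the second after the job is handed in, while the arm keeps its last pose, push and grip.
It also fails if it takes over 51 s, if anything falls off the work surface, if the arm or the gripper's body presses on something with over 40 N, if the wrist force passes 120 N, or if a joint passes its speed limit or range.

## Robot

A 6-joint arm with a two-finger parallel gripper is mounted at the origin on the work surface. World frame = base frame: x ahead of the robot, y to its left, z up, the work surface at z = 0. Lengths are in m, angles in rad, forces in N, time in s.
With the tool pointing down it reaches from about 0.35 to 0.975 m from the base axis. Payload 7.1 kg.
Tool frame: the origin (TCP) lies on the centre line of the jaws, within the pads' length; the fingertips stand 11 mm ahead of it and the grasp point (between the pads) lies 8 mm behind it; z points along the fingers, y is the line along which they close (so a half turn about z gives the same grasp; the last joint's range is limited). The gripper opens to 88 mm and grips with 3 to 60 N. Pads are 20 mm wide; open, the fingers measure 115 mm over their backs; the gripper's body (75 mm by 178 mm) begins 61 mm behind the grasp point.
Start: joints at [-1.166, 0.423, 1.63, -0, 1.089, -0.019], TCP at [0.257, -0.57, 0.234] pointing down, gripper open.
Joint ranges: [-3, 3], [-0.9, 2.11], [0.09, 2.58], [-1.31, 4.45], [0.11, 2.69], [-2.54, 2.54]. Speed limits (rad/s): [2.39, 2.39, 3.01, 3.14, 3.14, 3.14].

## Interface

Orientations are given as a unit quaternion [x, y, z, w].
In Python, from station import r gives the robot as it stands.
- The arm moves only by the tool apply_moves, never from a script. Its argument "motion" is a list of rows, each an object of numbers: "dx", "dy", "dz": the shift along the tool's x, y, z in units of 25 mm (1.0 is 25 mm); "ax", "ay", "az": the turn, a rotation vector about the tool's x, y, z in units of 5 degrees (1.0 is 5 degrees); "hand": the closure in counts, from 0 (fully open) to 255 (shut). In form: [{"dx": .., "dy": .., "dz": .., "ax": .., "ay": .., "az": .., "hand": ..}, ...]. A call has 1 to 12 rows; each row is the pose to reach, as a shift and turn from the pose commanded when the call began, along the tool's axes at that moment; what a row does not reach only later rows make up. A row lasts 1/10 s, in which the tool goes at most 50 mm and 8.59 degrees, less where a joint would pass 70% of its speed; a pose out of reach is approached as far as the arm can. A call with a gripper value outside its range is refused whole. The fingers move at their own pace and stop on an object; "squeeze" is the grip in N (left out, the last holds). Time passes only in rows, so rows that repeat a pose let the fingers close. It gives the time, the measured TCP pose, the force and the opening at its end, in the units of the state.
- r.read_state(): the state, without advancing time (a new reading comes with each control period).
- r.get_image(name): name is "side" or "top"; returns the picture (480x640x3 uint8, red, green, blue); there is no depth.
- r.calibration(name): a dict with "vfov" (degrees; the focal length in pixels is half the picture's height over the tangent of half this angle, whatever the lens; pixels are square), "cx", "cy" (the principal point, pixels), "cam_to_world" (4x4, takes a point from camera to world coordinates). Camera axes: x right, y up, looking along -z (the intrinsics and any distortion apply to the point x, -y, -z); pixel columns grow to the right and rows downward; lengths in m; the calibration is good to about 2 mm. A picture is of the moment at which its call begins. calibration takes no time and is no camera call.
- r.sign_off(): hands the job in, once; it reports no verdict.
The state is a dict: "time": time; "q": joint angles; "joint_vel": joint speeds; "joint_efforts": joint torques, N m; "position": TCP position; "ee_rot": TCP orientation; "force": force on the tool from outside, world axes, zero at the start; "moment": the same for the moment, N m; "finger_gap": finger opening in m.
Only numpy, scipy, OpenCV 4.12 (cv2) and the standard library are available. Lean on these libraries where they do the work, as an engineer would, in place of code of your own. Each camera call takes 0.05 s, during which the arm holds its last target. There are 200 camera calls.

## Working session

There is one attempt and no reset: what is moved stays moved. The work goes in short steps, Python scripts to look and compute and a tool call to move; the robot and the scene stay as the last step left them, time stands still between calls to the robot, and variables do not carry over. Pictures are saved under pics/ and viewed, on a budget of 10 in all, crops included, one or two more only if the job needs it, and the job is handed in when it is done.

Besides the shell and the picture viewer there is one more tool, called after "Emit:" as name(argument=value, ...), one argument or row to a line, values as JSON. apply_moves: Moves the arm, as the interface text tells. Its arguments: {"type":"object","properties":{"motion":{"type":"array","items":{"type":"object","properties":{"dx":{"type":"number"},"dy":{"type":"number"},"dz":{"type":"number"},"ax":{"type":"number"},"ay":{"type":"number"},"az":{"type":"number"},"hand":{"type":"number"}}}},"squeeze":{"type":"number"}},"required":["motion"]}

```bash
mkdir -p pics; ls; python3 - <<'E'
from station import r
import cv2
for n in("top","side"):
    cv2.imwrite(f"pics/{n}0.png",r.get_image(n)[:,:,::-1]); print(n,r.calibration(n))
print(r.read_state())
E
```

```text
pics
top {'vfov': 50.48411387329788, 'cx': 312.1360840863862, 'cy': 237.980917802463, 'cam_to_world': array([[-1.61611180e-01,  9.65426500e-01, -2.04532391e-01,
         4.81096829e-01],
       [-9.86854323e-01, -1.57974077e-01,  3.40989087e-02,
         4.28785803e-02],
       [ 6.09174541e-04,  2.07354439e-01,  9.78265693e-01,
         8.72549507e-01],
       [ 0.00000000e+00,  0.00000000e+00,  0.00000000e+00,
         1.00000000e+00]])}
side {'vfov': 52.85516353386797, 'cx': 318.0501182022859, 'cy': 246.51213617963293, 'cam_to_world': array([[-0.96298186,  0.18826339, -0.19293222,  0.45063789],
       [-0.26904348, -0.62668594,  0.73135514,  0.70871331],
       [ 0.01677949,  0.75618889,  0.65413822,  0.71474612],
       [ 0.        ,  0.        ,  0.        ,  1.        ]])}
{'time': 0.1, 'q': array([-1.16601753e+00,  4.23763207e-01,  1.63056362e+00, -1.38601642e-05,
        1.08859379e+00, -1.90310595e-02]), 'joint_vel': array([-0.00127552, -0.00259277, -0.00198038, -0.00095939, -0.00140823,
       -0.00034092]), 'joint_efforts': array([-8.93617944e-04, -5.45619535e+01, -2.74324250e+01,  6.44968660e-02,
        1.87881757e-02, -9.37972580e-07]), 'position': array([ 0.25684392, -0.56928166,  0.2329998 ]), 'ee_rot': array([ 9.77631147e-01,  2.10325701e-01, -1.33295695e-04, -6.50491071e-04]), 'force': array([-0.55394612,  0.30116892,  0.13792172]), 'moment': array([0.00165324, 0.03236853, 0.02137025]), 'finger_gap': 0.08784465980246307}
```

View pics/top0.png

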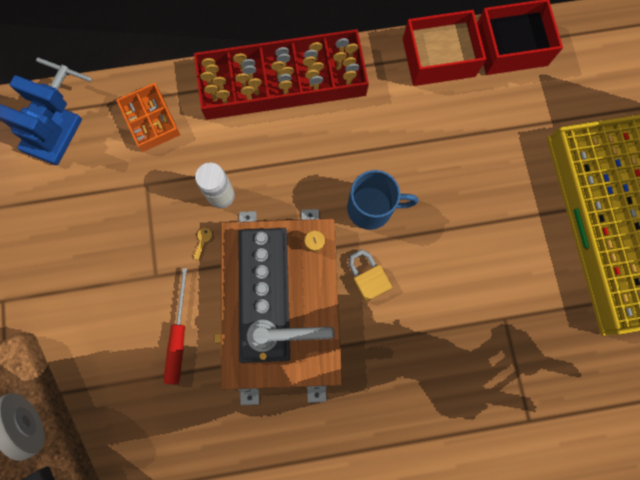

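View pics/side0.png

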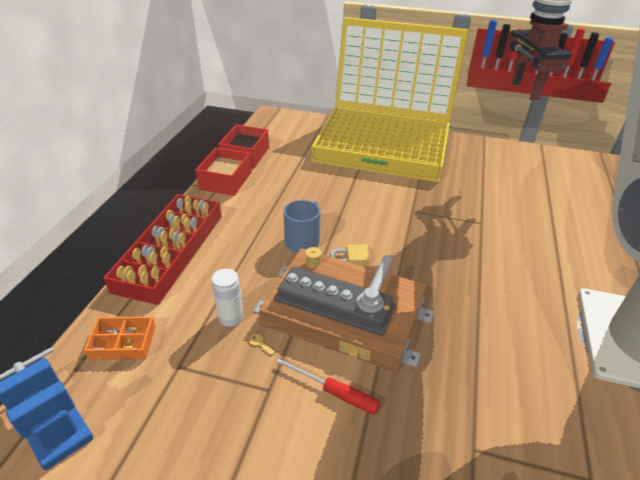

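The top view shows the block with its button row at column 262 (button 1 at row 238, button 5 at row 306). The lever axis is near (262,335) and its free end near (330,333). The side view shows the same five buttons between (292,277) and (360,299). Next I measure the button tops.

```bash
cat > h.py <<'E'
import numpy as np, cv2
from station import r
def K(n):
    c=r.calibration(n); f=240/np.tan(np.radians(c['vfov']/2)); return f,c['cx'],c['cy'],np.array(c['cam_to_world'])
def ray(n,uv):
    f,cx,cy,T=K(n); d=T[:3,:3]@np.array([(uv[0]-cx)/f,-(uv[1]-cy)/f,-1]); return T[:3,3],d
def plane(n,uv,z):
    o,d=ray(n,uv); return o+d*(z-o[2])/d[2]
def tri(a,b):
    (o1,d1),(o2,d2)=ray('top',a),ray('side',b)
    s=np.linalg.lstsq(np.c_[d1,-d2],o2-o1,rcond=None)[0]
    p,q=o1+s[0]*d1,o2+s[1]*d2; return (p+q)/2,np.linalg.norm(p-q)
def project(n,P):
    f,cx,cy,T=K(n); c=T[:3,:3].T@(np.asarray(P)-T[:3,3]); return cx+f*c[0]/-c[2],cy-f*c[1]/-c[2]
E
python3 - <<'E'
from h import *
out=[]
for n,(x0,y0,x1,y1),th in(("top",(235,225,345,370),125),("side",(260,245,430,345),150)):
    im=cv2.imread(f"pics/{n}0.png")[y0:y1,x0:x1]
    hsv=cv2.cvtColor(im,cv2.COLOR_BGR2HSV)
    m=((hsv[...,1]<60)&(hsv[...,2]>th)).astype(np.uint8)
    N,l,s,c=cv2.connectedComponentsWithStats(m)
    for i in range(1,N):
        if s[i,4]>15: print(n,s[i]+[x0,y0,0,0,0],c[i]+[x0,y0],plane(n,c[i]+[x0,y0],.084).round(4))
    big=cv2.resize(im,None,fx=4,fy=4,interpolation=cv2.INTER_CUBIC); out.append(big[:580,:])
h=max(o.shape[0] for o in out)
cv2.imwrite("pics/c_top.png",out[0]);cv2.imwrite("pics/c_side.png",out[1])
E
```

```text
top [256 232  11  13 105] [261.         237.74285714] [0.6594 0.0952 0.084 ]
top [257 249  10  12 103] [261.49514563 254.31067961] [0.6329 0.0982 0.084 ]
top [257 265  11  13 112] [261.77678571 271.48214286] [0.6059 0.1016 0.084 ]
top [257 282  11  14 118] [261.94915254 288.58474576] [0.5794 0.1052 0.084 ]
top [257 300  11  13 115] [262.24347826 306.14782609] [0.5525 0.1085 0.084 ]
top [253 320  63  26 691] [274.87264834 332.90303907] [0.5093 0.0953 0.084 ]
side [330 249  17   8  54] [336.         251.18518519] [0.5989 0.0069 0.084 ]
side [357 260  27  41 356] [373.75561798 284.13483146] [0.5102 0.0758 0.084 ]
side [287 273  11   9  51] [292.74509804 276.21568627] [0.6591 0.0985 0.084 ]
side [300 277  11   9  53] [305.58490566 280.09433962] [0.6332 0.1015 0.084 ]
side [313 281  12   9  56] [319.375 284.5  ] [0.6057 0.1052 0.084 ]
side [327 285  12   9  55] [332.69090909 288.50909091] [0.5798 0.1081 0.084 ]
side [341 290  11   9  54] [346.81481481 293.16666667] [0.5526 0.1122 0.084 ]
side [373 300   5   5  17] [375.47058824 302.29411765] [0.499  0.1194 0.084 ]
```

View pics/c_top.png

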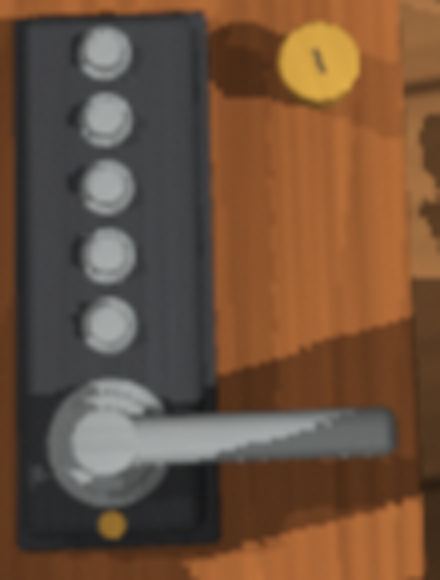

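View pics/c_side.png

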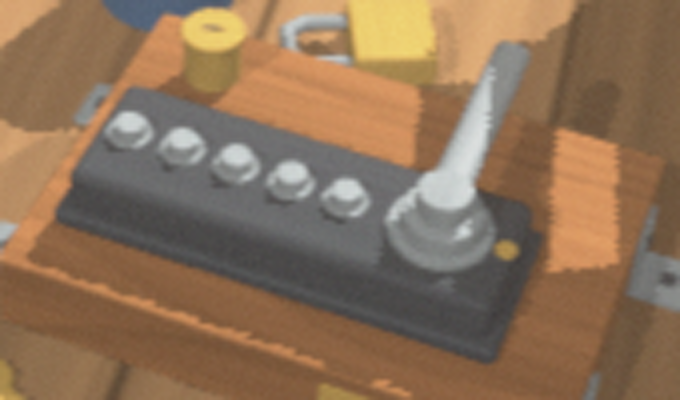

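The top crop shows the five buttons in line at crop x≈106, with the lever handle from (105,440) to (395,430). The side crop confirms this. Spacing measures 26.9 mm (27 expected) and the yaw agrees in both views. Next I triangulate and work out the first move.

```bash
cat >> h.py <<'E'
from scipy.spatial.transform import Rotation as R
def move(target,yaw):
    "tool down at world target, tool x at yaw (deg): print shift/turn in move units"
    s=r.read_state(); Rt=R.from_quat(s['ee_rot']); Rd=R.from_euler('z',yaw,degrees=True)*R.from_euler('x',180,degrees=True)
    d=Rt.inv().apply(np.array(target)-s['position'])/.025
    a=np.degrees((Rt.inv()*Rd).as_rotvec())/5
    print('shift',d.round(3),'turn',a.round(2),'q',s['q'].round(2),'t',s['time'],'F',s['force'].round(2))
E
python3 - <<'E'
from h import *
A=[(261,237.74),(261.5,254.31),(261.78,271.48),(261.95,288.58),(262.24,306.15)]
B=[(292.745,276.216),(305.585,280.094),(319.375,284.5),(332.69,288.51),(346.81,293.17)]
P=[]
for a,b in zip(A,B):
    p,e=tri(a,b); print(p.round(4),round(e,4))
    P.append((plane('top',a,.082)+plane('side',b,.083))/2)
P=np.array(P); c=P.mean(0); u,s,v=np.linalg.svd(P[:,:2]-c[:2]); ex=v[0]*np.sign(v[0,0]); ey=np.array([-ex[1],ex[0]])
O=c[:2]-44*ex/1000-25*ey/1000
print('yaw',np.degrees(np.arctan2(ex[1],ex[0])),'c',c,'O',O,P.round(4))
L=lambda w:((np.asarray(w)[:2]-O)@np.c_[ex,ey]*1000).round(1)
for n,uv,z in(('top',(261.5,335),.102),('top',(333.5,332.5),.096),('side',(373,288),.102),('side',(388.5,257),.1)):print(n,L(plane(n,uv,z)))
for x in(98,17):
  print(x,O+(x*ex+25*ey)/1000)
b4=O+(17*ex+25*ey)/1000
move([*b4,.15],180+np.degrees(np.arctan2(ex[1],ex[0])))
E
```

```text
[0.6601 0.0954 0.0809] 0.0
[0.6338 0.0985 0.0809] 0.0006
[0.6065 0.1019 0.0806] 0.0002
[0.5801 0.1054 0.0811] 0.0007
[0.553  0.1089 0.0805] 0.0004
yaw -7.21595622096624 c [0.60633863 0.10301735 0.0825    ] O [0.55954689 0.08374217] [[0.6596 0.0964 0.0825]
 [0.6334 0.0994 0.0825]
 [0.6061 0.103  0.0825]
 [0.5798 0.1062 0.0825]
 [0.5527 0.11   0.0825]]
top [-54.2  23.8]
top [-54.3 -83.6]
side [-53.6  13.3]
side [-54.9 -79.1]
98 [0.65991094 0.09623444]
17 [0.57955248 0.10640881]
shift [ 22.881 -19.324   3.346] turn [-1.00e-02 -2.00e-02 -2.97e+01] q [-1.17  0.42  1.63 -0.    1.09 -0.02] t 0.1 F [-0.55  0.3   0.14]
```

Emit:
apply_moves(
  motion=[
    {"dx":22.9,"dy":-19.3,"dz":0,"az":-29.7,"hand":255},
    {"dx":22.9,"dy":-19.3,"dz":0,"az":-29.7,"hand":255},
    {"dx":22.9,"dy":-19.3,"dz":0,"az":-29.7,"hand":255},
    {"dx":22.9,"dy":-19.3,"dz":0,"az":-29.7,"hand":255},
    {"dx":22.9,"dy":-19.3,"dz":0,"az":-29.7,"hand":255},
    {"dx":22.9,"dy":-19.3,"dz":0,"az":-29.7,"hand":255},
    {"dx":22.9,"dy":-19.3,"dz":0,"az":-29.7,"hand":255},
    {"dx":22.9,"dy":-19.3,"dz":0,"az":-29.7,"hand":255},
    {"dx":22.9,"dy":-19.3,"dz":0,"az":-29.7,"hand":255},
    {"dx":22.9,"dy":-19.3,"dz":0,"az":-29.7,"hand":255},
    {"dx":22.9,"dy":-19.3,"dz":0,"az":-29.7,"hand":255},
    {"dx":22.9,"dy":-19.3,"dz":0,"az":-29.7,"hand":255},
  ],
  squeeze=10,
)

```text
invalid input at $.motion[0]: expected keys dx, dy, dz, ax, ay, az, hand
```

```bash
python3 -c "
from h import *
move([.5796,.1064,.12],172.8)"
```

```text
shift [ 22.883 -19.321   4.546] turn [-1.00e-02 -2.00e-02 -2.97e+01] q [-1.17  0.42  1.63 -0.    1.09 -0.02] t 0.1 F [-0.55  0.3   0.14]
```

Emit:
apply_moves(
  motion=[
    {"dx":22.9,"dy":-19.3,"dz":0,"ax":0,"ay":0,"az":-29.7,"hand":255},
    {"dx":22.9,"dy":-19.3,"dz":0,"ax":0,"ay":0,"az":-29.7,"hand":255},
    {"dx":22.9,"dy":-19.3,"dz":0,"ax":0,"ay":0,"az":-29.7,"hand":255},
    {"dx":22.9,"dy":-19.3,"dz":0,"ax":0,"ay":0,"az":-29.7,"hand":255},
    {"dx":22.9,"dy":-19.3,"dz":0,"ax":0,"ay":0,"az":-29.7,"hand":255},
    {"dx":22.9,"dy":-19.3,"dz":0,"ax":0,"ay":0,"az":-29.7,"hand":255},
    {"dx":22.9,"dy":-19.3,"dz":0,"ax":0,"ay":0,"az":-29.7,"hand":255},
    {"dx":22.9,"dy":-19.3,"dz":0,"ax":0,"ay":0,"az":-29.7,"hand":255},
    {"dx":22.9,"dy":-19.3,"dz":0,"ax":0,"ay":0,"az":-29.7,"hand":255},
    {"dx":22.9,"dy":-19.3,"dz":0,"ax":0,"ay":0,"az":-29.7,"hand":255},
    {"dx":22.9,"dy":-19.3,"dz":0,"ax":0,"ay":0,"az":-29.7,"hand":255},
    {"dx":22.9,"dy":-19.3,"dz":0,"ax":0,"ay":0,"az":-29.7,"hand":255},
  ],
  squeeze=10,
)

```text
time: 1.3
position: [0.5166, -0.0265, 0.2336]
ee_rot: [0.44, 0.898, -0.0, -0.0]
force: [0.1, -0.3, -0.2]
finger_gap: 0.0006
```

```bash
python3 -c "
from h import *
move([.5796,.1064,.12],172.8)"
```

```text
shift [2.656 5.249 4.543] turn [-0. -0. -9.] q [-0.07  0.27  1.87 -0.    1.01 -0.73] t 1.3 F [ 0.07 -0.27 -0.17]
```

Emit:
apply_moves(
  motion=[
    {"dx":2.65,"dy":5.25,"dz":0,"ax":0,"ay":0,"az":-9,"hand":255},
    {"dx":2.65,"dy":5.25,"dz":0,"ax":0,"ay":0,"az":-9,"hand":255},
    {"dx":2.65,"dy":5.25,"dz":0,"ax":0,"ay":0,"az":-9,"hand":255},
    {"dx":2.65,"dy":5.25,"dz":0,"ax":0,"ay":0,"az":-9,"hand":255},
    {"dx":2.65,"dy":5.25,"dz":0,"ax":0,"ay":0,"az":-9,"hand":255},
    {"dx":2.65,"dy":5.25,"dz":0,"ax":0,"ay":0,"az":-9,"hand":255},
    {"dx":2.65,"dy":5.25,"dz":4.5,"ax":0,"ay":0,"az":-9,"hand":255},
    {"dx":2.65,"dy":5.25,"dz":4.5,"ax":0,"ay":0,"az":-9,"hand":255},
    {"dx":2.65,"dy":5.25,"dz":4.5,"ax":0,"ay":0,"az":-9,"hand":255},
    {"dx":2.65,"dy":5.25,"dz":4.5,"ax":0,"ay":0,"az":-9,"hand":255},
    {"dx":2.65,"dy":5.25,"dz":4.5,"ax":0,"ay":0,"az":-9,"hand":255},
  ],
)

```text
time: 2.4
position: [0.5813, 0.104, 0.1226]
ee_rot: [0.066, 0.998, 0.0, 0.001]
force: [0.5, 0.2, 0.1]
finger_gap: 0.0004
```

```bash
python3 -c "
from h import *
move([.5796,.1064,.09],172.8)
im=r.get_image('side'); cv2.imwrite('pics/s1.png',cv2.resize(im[200:350,230:440,::-1],None,fx=3.5,fy=3.5))"
```

```text
shift [0.083 0.087 1.304] turn [ 0.01  0.02 -0.08] q [ 0.16  0.52  1.78  0.    0.84 -1.28] t 2.4 F [0.5  0.16 0.13]
```

View pics/s1.png

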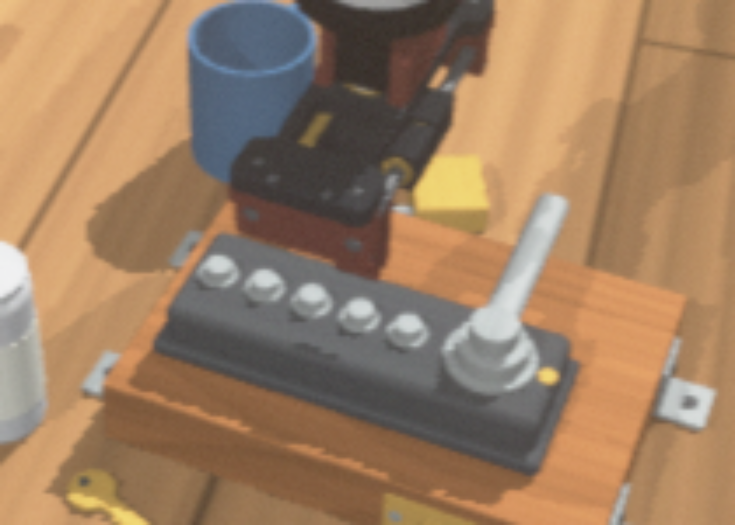

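```bash
python3 -c "
from h import *
s=r.read_state();p=s['position'];print(p,s['time'])
for dz in(-.011,0,.07):
  u=np.array(project('side',p+[0,0,dz]));print(u,(u-[230,200])*3.5, project('top',p+[0,0,dz]))
im=r.get_image('top'); cv2.imwrite('pics/t1.png',im[:,:,::-1])"
```

```text
[0.58179629 0.10404038 0.12327997] 2.45
[332.77349038 275.62469116] [359.70721634 264.68641906] (np.float64(260.64987404740026), np.float64(284.7884851000244))
[333.00179538 271.16881379] [360.50628383 249.09084825] (np.float64(259.9171643653731), np.float64(283.91368007247996))
[334.54984094 240.9552783 ] [365.92444327 143.34347406] (np.float64(254.71352810524826), np.float64(277.70089583674394))
```

View pics/t1.png

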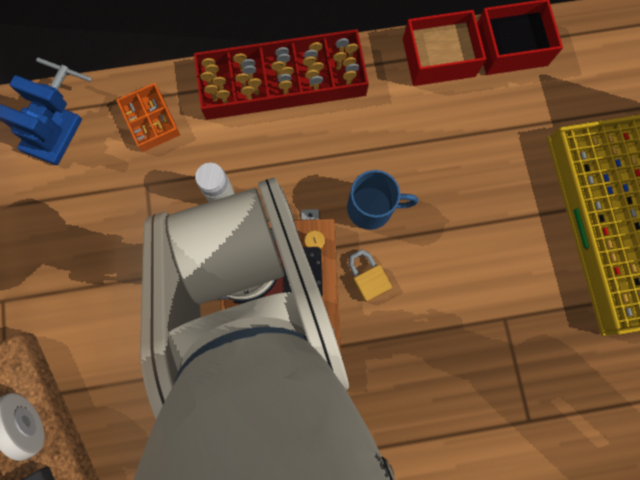

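The fingertips project at crop (360,265), straight above button 4 at (359,310), so the position agrees. The top view is blocked by the arm. Next I trim about 2 mm and press button 4.

Emit:
apply_moves(
  motion=[
    {"dx":0.08,"dy":0.09,"dz":0,"ax":0,"ay":0,"az":0,"hand":255},
    {"dx":0.08,"dy":0.09,"dz":0.6,"ax":0,"ay":0,"az":0,"hand":255},
    {"dx":0.08,"dy":0.09,"dz":1.0,"ax":0,"ay":0,"az":0,"hand":255},
    {"dx":0.08,"dy":0.09,"dz":1.2,"ax":0,"ay":0,"az":0,"hand":255},
    {"dx":0.08,"dy":0.09,"dz":1.33,"ax":0,"ay":0,"az":0,"hand":255},
    {"dx":0.08,"dy":0.09,"dz":1.33,"ax":0,"ay":0,"az":0,"hand":255},
    {"dx":0.08,"dy":0.09,"dz":1.33,"ax":0,"ay":0,"az":0,"hand":255},
  ],
)

```text
time: 3.2
position: [0.5782, 0.1063, 0.0891]
ee_rot: [0.066, 0.998, -0.0, -0.0]
force: [-5.9, -1.0, 17.9]
finger_gap: 0.0006
```

```bash
python3 -c "
from h import *
move([.5796,.1064,.088],172.8);print(r.read_state()['position'])"
```

```text
shift [-0.054  0.009  0.046] turn [-0.   -0.01 -0.08] q [ 0.16  0.57  1.8   0.    0.78 -1.28] t 3.2 F [-5.94 -1.03 17.89]
[0.57823475 0.10634526 0.0891389 ]
```

Button 4 bottomed at tip z≈0.078 with 18 N. Now up and over to button 1.

Emit:
apply_moves(
  motion=[
    {"dx":-0.05,"dy":0,"dz":-1,"ax":0,"ay":0,"az":0,"hand":255},
    {"dx":-0.05,"dy":0,"dz":-1.2,"ax":0,"ay":0,"az":0,"hand":255},
    {"dx":-1.5,"dy":0,"dz":-1.2,"ax":0,"ay":0,"az":0,"hand":255},
    {"dx":-3.28,"dy":0,"dz":-1.2,"ax":0,"ay":0,"az":0,"hand":255},
    {"dx":-3.28,"dy":0,"dz":-1.2,"ax":0,"ay":0,"az":0,"hand":255},
    {"dx":-3.28,"dy":0,"dz":-1.0,"ax":0,"ay":0,"az":0,"hand":255},
    {"dx":-3.28,"dy":0,"dz":-0.6,"ax":0,"ay":0,"az":0,"hand":255},
    {"dx":-3.28,"dy":0,"dz":-0.3,"ax":0,"ay":0,"az":0,"hand":255},
    {"dx":-3.28,"dy":0,"dz":-0.1,"ax":0,"ay":0,"az":0,"hand":255},
    {"dx":-3.28,"dy":0,"dz":0,"ax":0,"ay":0,"az":0,"hand":255},
    {"dx":-3.28,"dy":0,"dz":0,"ax":0,"ay":0,"az":0,"hand":255},
    {"dx":-3.28,"dy":0,"dz":0,"ax":0,"ay":0,"az":0,"hand":255},
  ],
)

```text
time: 4.4
position: [0.6581, 0.0955, 0.0892]
ee_rot: [0.066, 0.998, -0.0, -0.001]
force: [-8.3, -1.3, 16.5]
finger_gap: 0.0006
```

```bash
python3 -c "
from h import *
move([.6599,.0962,.0885],172.8);print(r.read_state()['position'])"
```

```text
shift [-0.067  0.036  0.027] turn [-0.01 -0.03 -0.07] q [ 0.13  0.66  1.61  0.    0.88 -1.31] t 4.4 F [-8.29 -1.34 16.48]
[0.6581194  0.09553956 0.08918719]
```

Button 1 bottomed too (z 0.0892, 16.5 N). Next is button 3, 54 mm back along the row.

Emit:
apply_moves(
  motion=[
    {"dx":-0.05,"dy":0,"dz":-1,"ax":0,"ay":0,"az":0,"hand":255},
    {"dx":-0.05,"dy":0,"dz":-1.2,"ax":0,"ay":0,"az":0,"hand":255},
    {"dx":1.0,"dy":0,"dz":-1.2,"ax":0,"ay":0,"az":0,"hand":255},
    {"dx":2.12,"dy":0.03,"dz":-1.2,"ax":0,"ay":0,"az":0,"hand":255},
    {"dx":2.12,"dy":0.03,"dz":-1.2,"ax":0,"ay":0,"az":0,"hand":255},
    {"dx":2.12,"dy":0.03,"dz":-1.0,"ax":0,"ay":0,"az":0,"hand":255},
    {"dx":2.12,"dy":0.03,"dz":-0.6,"ax":0,"ay":0,"az":0,"hand":255},
    {"dx":2.12,"dy":0.03,"dz":-0.3,"ax":0,"ay":0,"az":0,"hand":255},
    {"dx":2.12,"dy":0.03,"dz":-0.1,"ax":0,"ay":0,"az":0,"hand":255},
    {"dx":2.12,"dy":0.03,"dz":0,"ax":0,"ay":0,"az":0,"hand":255},
    {"dx":2.12,"dy":0.03,"dz":0,"ax":0,"ay":0,"az":0,"hand":255},
    {"dx":2.12,"dy":0.03,"dz":0,"ax":0,"ay":0,"az":0,"hand":255},
  ],
)

```text
time: 5.6
position: [0.6081, 0.1031, 0.0892]
ee_rot: [0.066, 0.998, 0.0, 0.0]
force: [-4.8, -0.9, 16.2]
finger_gap: 0.0004
```

```bash
python3 -c "
from h import *
move([.6063,.1030,.0885],172.8);print(r.read_state()['position'])"
```

```text
shift [ 0.069 -0.014  0.027] turn [ 0.    0.01 -0.08] q [ 0.15  0.6   1.73 -0.    0.81 -1.29] t 5.6 F [-4.79 -0.9  16.18]
[0.60806327 0.10311032 0.08918517]
```

Button 3 is in (z 0.0892, 16 N). Now to the button side of the lever's outer part and down beside the bar.

Emit:
apply_moves(
  motion=[
    {"dx":0,"dy":0,"dz":-1,"ax":0,"ay":0,"az":0,"hand":255},
    {"dx":0,"dy":0,"dz":-1.4,"ax":0,"ay":0,"az":0,"hand":255},
    {"dx":1.0,"dy":-1.5,"dz":-1.4,"ax":0,"ay":0,"az":0,"hand":255},
    {"dx":2.0,"dy":-3.0,"dz":-1.4,"ax":0,"ay":0,"az":0,"hand":255},
    {"dx":2.6,"dy":-3.8,"dz":-1.4,"ax":0,"ay":0,"az":0,"hand":255},
    {"dx":2.6,"dy":-3.8,"dz":-1.4,"ax":0,"ay":0,"az":0,"hand":255},
    {"dx":2.6,"dy":-3.8,"dz":0.5,"ax":0,"ay":0,"az":0,"hand":255},
    {"dx":2.6,"dy":-3.8,"dz":0.5,"ax":0,"ay":0,"az":0,"hand":255},
    {"dx":2.6,"dy":-3.8,"dz":0.5,"ax":0,"ay":0,"az":0,"hand":255},
  ],
)

```text
time: 6.5
position: [0.5303, 0.0181, 0.0748]
ee_rot: [0.066, 0.998, -0.0, -0.001]
force: [-0.6, 0.1, 0.1]
finger_gap: 0.0006
```

```bash
cat > arc.py <<'E'
from h import *
th=np.radians(-7.216); ex=np.array([np.cos(th),np.sin(th)]); ey=np.array([-ex[1],ex[0]]); O=np.array([.55955,.08374])
s=r.read_state(); p=s['position']; loc=(p[:2]-O)@np.c_[ex,ey]*1000
print('block',loc.round(1),'z',p[2],'F',s['force'].round(2),'yaw',np.degrees(np.arctan2(*R.from_quat(s['ee_rot']).as_matrix()[1::-1,0])).round(1),s['time'],'q',s['q'].round(2))
E
python3 - <<'E'
from arc import *
A=np.array([-54,25.])
for a in range(0,56,5):
    c,q=np.cos(np.radians(a)),np.sin(np.radians(a))
    rel=np.array([19,-95]); t=A+np.array([c*rel[0]+q*rel[1],-q*rel[0]+c*rel[1]])  # clockwise by a
    d=t-loc; print(a,t.round(1),'dx',(-d[0]/25).round(2),'dy',(d[1]/25).round(2),'az',a/5)
im=r.get_image('side'); cv2.imwrite('pics/s2.png',cv2.resize(im[200:350,230:440,::-1],None,fx=3.5,fy=3.5))
E
```

```text
block [-20.8 -68.8] z 0.07484715502311748 F [-0.57  0.12  0.12] yaw 172.4 6.5 q [ 0.01  0.53  1.93  0.    0.69 -1.43]
0 [-35. -70.] dx 0.57 dy -0.05 az 0.0
5 [-43.4 -71.3] dx 0.9 dy -0.1 az 1.0
10 [-51.8 -71.9] dx 1.24 dy -0.12 az 2.0
15 [-60.2 -71.7] dx 1.58 dy -0.11 az 3.0
20 [-68.6 -70.8] dx 1.91 dy -0.08 az 4.0
25 [-76.9 -69.1] dx 2.25 dy -0.01 az 5.0
30 [-85.  -66.8] dx 2.57 dy 0.08 az 6.0
35 [-92.9 -63.7] dx 2.89 dy 0.2 az 7.0
40 [-100.5  -60. ] dx 3.19 dy 0.35 az 8.0
45 [-107.7  -55.6] dx 3.48 dy 0.53 az 9.0
50 [-114.6  -50.6] dx 3.75 dy 0.73 az 10.0
55 [-120.9  -45.1] dx 4.01 dy 0.95 az 11.0
```

View pics/s2.png

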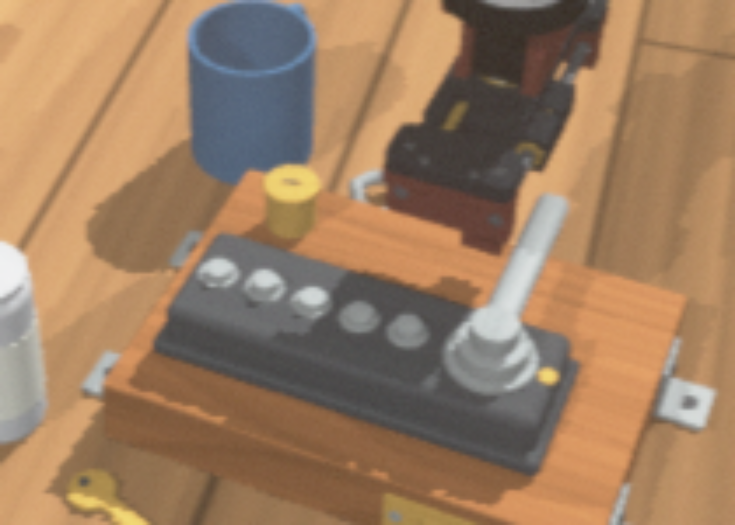

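The view shows the fingertips at (490,240), beside the lever on the button side. Nothing else has moved. Now I swing the lever along the arc.

Emit:
apply_moves(
  motion=[
    {"dx":0.57,"dy":-0.05,"dz":0,"ax":0,"ay":0,"az":0,"hand":255},
    {"dx":0.9,"dy":-0.1,"dz":0,"ax":0,"ay":0,"az":1,"hand":255},
    {"dx":1.24,"dy":-0.12,"dz":0,"ax":0,"ay":0,"az":2,"hand":255},
    {"dx":1.58,"dy":-0.11,"dz":0,"ax":0,"ay":0,"az":3,"hand":255},
    {"dx":1.91,"dy":-0.08,"dz":0,"ax":0,"ay":0,"az":4,"hand":255},
    {"dx":2.25,"dy":-0.01,"dz":0,"ax":0,"ay":0,"az":5,"hand":255},
    {"dx":2.57,"dy":0.08,"dz":0,"ax":0,"ay":0,"az":6,"hand":255},
    {"dx":2.89,"dy":0.2,"dz":0,"ax":0,"ay":0,"az":7,"hand":255},
    {"dx":3.19,"dy":0.35,"dz":0,"ax":0,"ay":0,"az":8,"hand":255},
    {"dx":3.19,"dy":0.35,"dz":0,"ax":0,"ay":0,"az":8,"hand":255},
  ],
)

```text
time: 7.55
position: [0.4542, 0.037, 0.0776]
ee_rot: [0.403, 0.915, 0.001, 0.002]
force: [1.6, -7.6, 2.9]
finger_gap: 0.0005
```

```bash
python3 arc.py
```

```text
block [-98.6 -59.6] z 0.07763554942694745 F [ 1.57 -7.64  2.88] yaw 132.4 7.55 q [ 0.06  0.45  2.09 -0.    0.6  -0.68]
```

```bash
python3 - <<'E'
from arc import *
A=np.array([-54,25.])
for a in (42,44,46,48,50):
    T=R.from_euler('z',-a,degrees=True).apply([19,-95,0])[:2]+A
    w=O+(T[0]*ex+T[1]*ey)/1000; print(a,end=' '); move([*w,.076],172.8-min(a,46))
E
```

```text
block [-98.6 -59.6] z 0.07763554942694745 F [ 1.57 -7.64  2.88] yaw 132.4 7.55 q [ 0.06  0.45  2.09 -0.    0.6  -0.68]
42 shift [ 0.182 -0.086  0.065] turn [0.04 0.04 0.33] q [ 0.06  0.45  2.09 -0.    0.6  -0.68] t 7.55 F [ 1.57 -7.64  2.88]
44 shift [ 0.316 -0.106  0.064] turn [0.04 0.04 0.73] q [ 0.06  0.45  2.09 -0.    0.6  -0.68] t 7.55 F [ 1.57 -7.64  2.88]
46 shift [ 0.45  -0.122  0.063] turn [0.04 0.04 1.13] q [ 0.06  0.45  2.09 -0.    0.6  -0.68] t 7.55 F [ 1.57 -7.64  2.88]
48 shift [ 0.585 -0.133  0.063] turn [0.04 0.04 1.13] q [ 0.06  0.45  2.09 -0.    0.6  -0.68] t 7.55 F [ 1.57 -7.64  2.88]
50 shift [ 0.72  -0.139  0.062] turn [0.04 0.04 1.13] q [ 0.06  0.45  2.09 -0.    0.6  -0.68] t 7.55 F [ 1.57 -7.64  2.88]
```

Emit:
apply_moves(
  motion=[
    {"dx":0.18,"dy":-0.09,"dz":0.05,"ax":0,"ay":0,"az":0.4,"hand":255},
    {"dx":0.32,"dy":-0.11,"dz":0.05,"ax":0,"ay":0,"az":0.8,"hand":255},
    {"dx":0.4,"dy":-0.12,"dz":0.05,"ax":0,"ay":0,"az":1.1,"hand":255},
    {"dx":0.45,"dy":-0.12,"dz":0.05,"ax":0,"ay":0,"az":1.1,"hand":255},
    {"dx":0.45,"dy":-0.12,"dz":0.05,"ax":0,"ay":0,"az":1.1,"hand":255},
    {"dx":0.45,"dy":-0.12,"dz":0.05,"ax":0,"ay":0,"az":1.1,"hand":255},
  ],
)

```text
time: 8.15
position: [0.4466, 0.043, 0.0766]
ee_rot: [0.446, 0.895, 0.002, 0.003]
force: [3.7, -6.9, 3.5]
finger_gap: 0.0006
```

```bash
python3 arc.py
```

```text
block [-107.   -54.6] z 0.076588567421137 F [ 3.69 -6.85  3.45] yaw 127.1 8.15 q [ 0.07  0.44  2.11 -0.    0.58 -0.58]
```

Emit:
apply_moves(
  motion=[
    {"dx":0.06,"dy":0,"dz":0,"ax":0,"ay":0,"az":0,"hand":255},
    {"dx":0.1,"dy":0,"dz":0,"ax":0,"ay":0,"az":0,"hand":255},
    {"dx":0.1,"dy":0,"dz":0,"ax":0,"ay":0,"az":0,"hand":255},
    {"dx":0.1,"dy":0,"dz":0,"ax":0,"ay":0,"az":0,"hand":255},
  ],
)

```text
time: 8.55
position: [0.4461, 0.0435, 0.0767]
ee_rot: [0.445, 0.895, 0.001, 0.005]
force: [6.4, -20.4, 0.5]
finger_gap: 0.0005
```

```bash
python3 arc.py
```

```text
block [-107.5  -54.1] z 0.07667631823808807 F [  6.44 -20.35   0.45] yaw 127.1 8.55 q [ 0.07  0.44  2.11 -0.01  0.58 -0.57]
```

The force jumped from 8 to 20 N with only 0.7 mm of motion, so the lever is on its stop. I'll verify visually.

```bash
python3 - <<'E'
from arc import *
im=r.get_image('side'); cv2.imwrite('pics/s3.png',cv2.resize(im[195:380,210:440,::-1],None,fx=3.2,fy=3.2,interpolation=cv2.INTER_CUBIC))
s=r.read_state();print(s['force'],s['position'],s['time'])
E
```

```text
block [-107.5  -54.1] z 0.07667631823808807 F [  6.44 -20.35   0.45] yaw 127.1 8.55 q [ 0.07  0.44  2.11 -0.01  0.58 -0.57]
[  7.61450028 -21.43269641   1.62211164] [0.44616984 0.04352946 0.07668308] 8.6
```

View pics/s3.png

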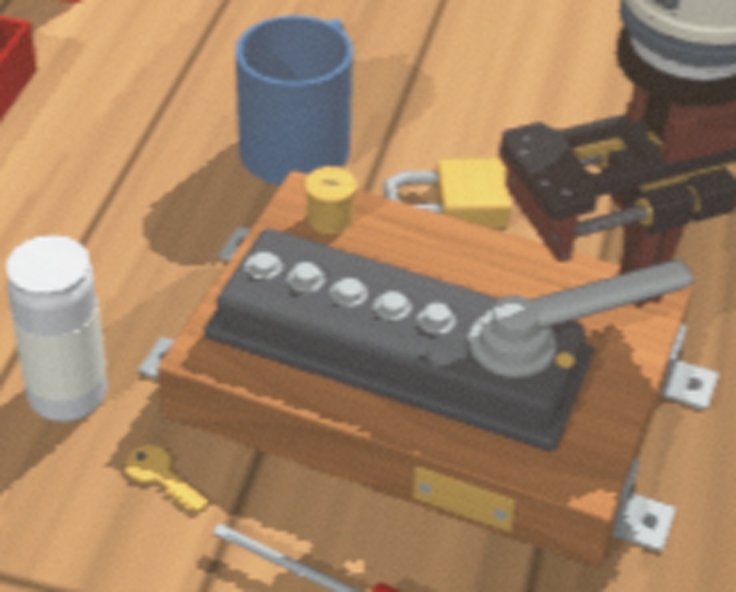

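The lever is over, the bolt no longer sticks out of its brass plate at (463,498), and the loose items are where they were. Handing in.

```bash
python3 -c "
from h import *
print(r.sign_off())"
```

```text
the job is handed in; nothing more can be done
None
```

I pressed buttons 4, 1 and 3 in that order with the closed fingertips, then swung the lever over to its stop. I handed the job in at about 8.6 s with the fingers still holding it there.

- **Buttons:** each one bottomed with the fingertips at z ≈ 0.078 m and 16–18 N, well above the 4.3 N needed. The closed fingers are 20 mm wide along the row and were within 2 mm of each button centre, so they should have cleared the neighbours.
- **Lever:** the force rose from 8 N to about 21 N while the tool moved less than 1 mm, so it was against its stop.
- **Last picture:** the lever is turned over and the bolt no longer shows outside its plate. The cylinder, padlock, mug, oil can and key look untouched; the screwdriver is only partly in view.

I did not check in the pictures that buttons 1, 3 and 4 stayed sunk and that 2 and 5 did not; I relied on the force and height readings. No check failed. The two cameras disagreed by about 3 mm on the button row, and I used the mean.

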